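# Close the detector bay for purging

### The job

Get the detector bay ready for purging: first wind the purge timer's key clockwise, grasp after grasp, until it is fully wound at its stop. Then, with the cover still up, turn the winged quarter-turn fastener on the cover clockwise until its slot lines up with the two index lines, and press the cover straight down until it lies fully home on its frame. Finish while still holding the cover pressed down with the gripper, and leave the other things on the table where they are.

Things in the scene. Friction and masses are not known exactly. Their poses are not given: they have to be found in the camera images.
- timer: Clockwork purge timer, fixed to the table: grey box 110 x 110 x 55 mm with a round white dial (92 mm across, 4 mm thick, top 59 mm above the table) on top. Origin: centre of its underside, z up.
- key (a joint): Angle (rad) of the timer's brass winged key, growing CLOCKWISE from above. 0 unwound, 2.8 fully wound at a hard stop. Starts between 0 and 0.6, so it takes two or more grasps. Sprung, but a brake holds it wherever it is let go; turning takes up to 0.17 Nm. At 0 the wing lies along the timer's x, the arm with a dark dot on top towards +x.
- key_grip (a point): Point on the key's vertical axis at the height to grip: 27 mm above the dial, 86 mm above the table. The wing is an upright plate 46 mm long, 9 mm thick, its lower edge 12 mm and its upper edge 40 mm above the dial, on a stem 12 mm thick. The point's x axis points along the wing to the dotted arm and turns with it; z up.
- case: White detector housing, fixed to the table, 160 (x) x 200 (y) mm; its open top frame is 70 mm above the table. Small adjuster knobs low on its -x face. Origin: centre of its underside, z up.
- cover: Aluminium access cover, 154 (x) x 194 (y) x 5 mm, axes as the case's, origin at the centre of its underside. Moves only straight up and down. Springs hold its underside 16 mm above the frame (86 above the table); home on the frame (70 above the table) they push up with 10 N, and it pops up if let go. If the fastener is not aligned, its foot strikes the frame and stops the cover 1.5 mm down.
- fastener (a joint): Angle (rad) of the quarter-turn fastener, growing CLOCKWISE from above; stops at 0 and 2.0, starts between 0.15 and 0.75, stays where left (0.06 Nm friction). At 0 wing and slot lie along the cover's y; ALIGNED at 1.571, slot along the cover's x, in line with the two dark index lines on the cover either side of it. There the foot fits the frame (within 0.15 rad). No stop there: it can be overturned.
- fastener_grip (a point): Point on the fastener's vertical axis at the height to grip, 27 mm above the cover's top face (118 above the table, cover up). The fastener, at x 0, y +45 mm on the cover, is a steel disc 42 mm across, 5 mm high, with an upright wing 46 mm long, 12 mm thick, rising to 34 mm above the cover's top face, a dark slot along its top. The point's y axis lies along the wing and turns with it; z up.
- press_pad (a point): Centre of the top of the black rubber press pad on the cover: a disc 40 mm across, 3 mm high, at x 0, y -45 mm on the cover. 94 mm above the table with the cover up, 78 mm when pressed home. Moves with the cover; axes as the cover's.
- mouse: Bystander, not needed, to be left where it is: black computer mouse, about 104 x 58 x 34 mm. Stands loose on the table.
- token: Bystander, not needed, to be left where it is: brass disc, 26 mm across, 4 mm thick. Stands loose on the table.
- samples: Bystander, not needed, to be left where it is: white open sample tray with four compartments, 70 x 70 x 25 mm. Stands loose on the table.
- spoon: Bystander, not needed, to be left where it is: white plastic spoon, 140 mm long; lies along its x axis. Stands loose on the table.
- driver: Bystander, not needed, to be left where it is: screwdriver with black handle, 160 mm long; lies along its x axis. Stands loose on the table.
- jar: Bystander, not needed, to be left where it is: small glass jar with lid, 50 mm across, 60 mm tall. Stands loose on the table.
- flask: Bystander, not needed, to be left where it is: clear plastic bottle, 64 mm across, 170 mm tall. Stands loose on the table.
Mind the look-alikes: they are no part of the job. What is shaped like the timer but green is not meant.

How it is judged:
On the way, in this order (a step that is already met when the one before it is completed fails the run):
1. the timer's key is fully wound (value of joint key above 2.55 rad), for 0.2 s.
2. the fastener's slot is in line with the index lines while the cover is still up (value of joint fastener between 1.411 and 1.731 rad and z of cover in the frame of case above 0.082 m), for 0.2 s.
3. the cover is pressed home on its frame (z of cover in the frame of case below 0.072 m and value of joint fastener between 1.371 and 1.771 rad), for 0.2 s.
At the end, for the whole second after the job is handed in: The cover lies within 2 mm of its frame, held down by the gripper's fingers with more than 3 N on it; the fastener's slot is within 0.2 rad of the index lines (0.16 rad when the cover goes down); the key is wound to at least 2.55 rad (all of step 3 and value of joint key above 2.55 rad and contact force between the fingers and cover above 3 N); the arm keeps its last pose, push and grip.
It fails at once if a bystander is moved more than 30 mm (distance of any of mouse, token, samples, spoon, driver, jar, flask from where it was at the start of the episode above 0.03 m).
It also fails if it takes over 64 s, if anything falls off the work surface, if the arm or the gripper's body presses on something with over 40 N, if the wrist force passes 120 N, or if a joint passes its speed limit or range.

### The arm

A 6-joint arm with a two-finger parallel gripper is mounted at the origin on the work surface. World frame = base frame: x ahead of the robot, y to its left, z up, the work surface at z = 0. Lengths are in m, angles in rad, forces in N, time in s.
With the tool pointing down it reaches from about 0.35 to 0.975 m from the base axis. Payload 4.9 kg.
Tool frame: the origin (TCP) lies at the very end of the fingers, on their centre line; the grasp point (between the pads) lies manip.grip_point_offset behind it (manip.grip_point_offset is the distance from the TCP to the grasp point, in m); z points along the fingers, y is the line along which they close (so a half turn about z gives the same grasp; the last joint's range is limited). The gripper opens to 85 mm and grips with 20 to 120 N. Pads are 22 mm wide; open, the fingers measure 114 mm over their backs; the gripper's body (76 mm by 85 mm) begins 54 mm behind the grasp point. The pads swing forward as they close: fully open they stand 13 mm farther back than shut.
Start: joints at [-1.322, 0.053, 1.613, -0, 1.476, -0.119], TCP at [0.225, -0.583, 0.231] pointing down, gripper open.
Joint ranges: [-3.01, 3.01], [-1.01, 2.22], [0.06, 2.58], [-1.02, 4.17], [0.09, 2.62], [-3.14, 3.14]. Speed limits (rad/s): [2.57, 2.57, 3.14, 3.14, 3.14, 3.14].

### API

Orientations are given as a unit quaternion [w, x, y, z].
In Python, from plant import manip gives the robot as it stands.
- The arm moves only by the shell command python3 -m crank 'ROWS' [OPENING]. ROWS is JSON, a list of rows, each an object of numbers: "x", "y", "z": the shift along the tool's x, y, z in cm; "turn": the turn about the tool's z in rad. In form: [{"x": .., "y": .., "z": .., "turn": ..}, ...]. A call has 1 to 5 rows; each row shifts and turns the commanded pose from where the row before left it, along the tool's axes as they then stand; what a row does not reach is not made up. A row lasts 1/10 s, in which the tool goes at most 50 mm and 8.59 degrees, less where a joint would pass 70% of its speed; a pose out of reach is approached as far as the arm can. A call with a gripper value outside its range is refused whole. OPENING is the opening in per cent of the stroke, from 0 (shut) to 100 (fully open), set as the call begins (- or left out, the last holds). The fingers move at their own pace and stop on an object; the grip force is fixed at half the most. Time passes only in rows, so rows that do not move let the fingers close. It gives the time, the measured TCP pose, the force, the opening and the grip force at its end, in the units of the state.
- manip.state(): the state, without advancing time (a new reading comes with each control period).
- manip.grab_frame(name): name is "scene" or "top" or "wrist"; returns (picture, depth): 400x640x3 uint8, red, green, blue; 400x640 float32, m along the optical axis (not along the pixel's ray), 0 where there is no reading.
- manip.camera_model(name): a dict with "mtx" (3x3 intrinsics, pixels), "k1" (the pictures are not rectified: a ray, as slopes to the right and down, at radius r is drawn at 1 + k1 r^2 times it, then the intrinsics apply), "world_to_cam" (4x4, takes a point from world to camera coordinates). Camera axes: x right, y down, z forward; pixel columns grow to the right and rows downward; lengths in m; the calibration is good to about 2 mm. A picture is of the moment at which its call begins: read the wrist's pose just before it. camera_model takes no time and is no camera call; for the wrist camera it gives the pose at the moment of the call.
- manip.job_done(): hands the job in; it is judged then, once.
The state is a dict: "time": time; "joint_pos": joint angles; "joint_vel": joint speeds; "joint_efforts": joint torques, N m; "tool_pos": TCP position; "tool_rot": TCP orientation; "contact_force": force on the tool from outside, world axes, zero at the start; "ft_torque": the same for the moment, N m; "gripper_width": opening from 0.0 (shut) to 1.0 (fully open); "grasp_force": force on a finger pad.
Only numpy, scipy, OpenCV 4.12 (cv2) and the standard library are available. Lean on these libraries where they do the work, as an engineer would, in place of code of your own. Each camera call takes 0.05 s, during which the arm holds its last target. There are 200 camera calls.

## Working session

There is one attempt and no reset: what is moved stays moved. The work goes in short steps, Python scripts to look and compute and a shell command to move; the robot and the scene stay as the last step left them, time stands still between calls to the robot, and variables do not carry over. Pictures are saved under pics/ and viewed, at most 10 in all, crops included, and the job is handed in when it is done.

```bash
ls; mkdir -p pics; cat > h.py <<'E'
import numpy as np, cv2
from plant import manip
def ray(name,px,cm=None):
    cm=cm or manip.camera_model(name); K=np.array(cm["mtx"]);k=cm["k1"]
    d=np.array([(px[0]-K[0,2])/K[0,0],(px[1]-K[1,2])/K[1,1]]);u=d.copy()
    for _ in range(20): u=d/(1+k*(u@u))
    T=np.array(cm["world_to_cam"]);R=T[:3,:3]
    return -R.T@T[:3,3], R.T@np.array([u[0],u[1],1])
def onz(name,px,z,cm=None):
    o,d=ray(name,px,cm); return o+d*(z-o[2])/d[2]
def proj(name,p,cm=None):
    cm=cm or manip.camera_model(name); K=np.array(cm["mtx"]);T=np.array(cm["world_to_cam"])
    c=T[:3,:3]@np.array(p)+T[:3,3];u=c[:2]/c[2];u=u*(1+cm["k1"]*(u@u));return K[:2,:2]@u+K[:2,2]
def grab(name,f=None):
    cm=manip.camera_model(name);im,d=manip.grab_frame(name)
    if f: cv2.imwrite(f,im[:,:,::-1]); np.save(f[:-4]+'_d.npy',d)
    return im,d,cm
E
python3 - <<'E'
from h import *
s=manip.state();print(s);print(manip.grip_point_offset)
grab("top","pics/top.png");grab("scene","pics/scene.png")
for n in("top","scene"):print(manip.camera_model(n))
E
```

```text
pics
{'time': 0.0, 'joint_pos': array([-1.32199567e+00,  5.33252978e-02,  1.61429716e+00,  8.90408068e-06,
        1.47599571e+00, -1.18984899e-01]), 'joint_vel': array([ 2.15926089e-03, -1.73405476e-03, -1.95150883e-04, -2.91913688e-05,
       -9.69368168e-04, -7.45991918e-04]), 'joint_efforts': array([ 1.15906027e-03, -3.93683660e+01, -3.70172524e+01, -1.10023478e-05,
        7.07971340e-03, -2.17717411e-05]), 'tool_pos': array([ 0.22457583, -0.5825914 ,  0.2300807 ]), 'tool_rot': array([-1.01091213e-03,  9.83138891e-01,  1.82857581e-01, -6.12674941e-05]), 'contact_force': array([ 0.61331565,  0.42473568, -0.39123013]), 'ft_torque': array([ 0.02980592, -0.00763952,  0.04345541]), 'grasp_force': 0.0, 'gripper_width': 1.0007269900468112}
0.0187
{'mtx': array([[518.21267342,   0.        , 317.00198011],
       [  0.        , 518.21267342, 197.89777412],
       [  0.        ,   0.        ,   1.        ]]), 'k1': -0.1594551187332929, 'world_to_cam': array([[-0.0025576 , -0.9998612 , -0.01646332,  0.02666295],
       [-0.98800517,  0.00506854, -0.15433759,  0.55967495],
       [ 0.15439961,  0.01587111, -0.987881  ,  1.35387704],
       [ 0.        ,  0.        ,  0.        ,  1.        ]])}
{'mtx': array([[400.18166118,   0.        , 318.55642019],
       [  0.        , 400.18166118, 197.0400988 ],
       [  0.        ,   0.        ,   1.        ]]), 'k1': -0.09506072589129377, 'world_to_cam': array([[-0.00215464,  0.99998526, -0.00498345, -0.02014397],
       [ 0.67588568, -0.00221656, -0.73700315, -0.29597823],
       [-0.73700333, -0.00495622, -0.67587094,  1.63159166],
       [ 0.        ,  0.        ,  0.        ,  1.        ]])}
```

View pics/top.png

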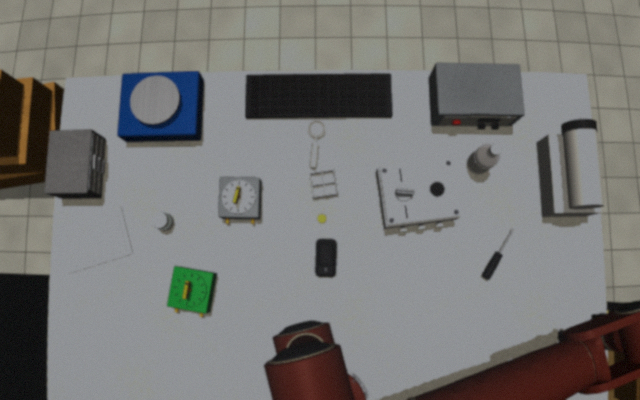

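View pics/scene.png

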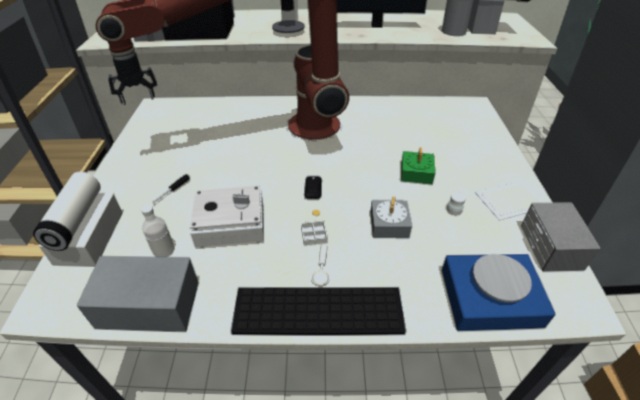

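Candidates for the timer are the grey box with a white dial (239,198), the green look-alike (191,289) and the blue box with a grey disc (160,105). By the description it is the grey one. The case is the white box at (417,197), with its fastener at (404,193) and pad at (437,188). I'll check these in one close crop.

```bash
python3 - <<'E'
from h import *
im=cv2.imread("pics/top.png")
a=cv2.resize(im[170:230,210:270],(390,390),interpolation=cv2.INTER_CUBIC)
b=cv2.resize(im[155:240,370:470],(400,340),interpolation=cv2.INTER_CUBIC)
c=np.zeros((390,800,3),np.uint8);c[:,:390]=a;c[:340,400:]=b;cv2.imwrite("pics/c1.png",c)
for p,z in(((239,198),.059),((404,193),.125),((437,188),.094)):print(onz("top",p,z))
# dial: white-ish within crop; key: yellow
hsv=cv2.cvtColor(im,cv2.COLOR_BGR2HSV)
m=((hsv[...,1]>110)&(hsv[...,0]>12)&(hsv[...,0]<35)&(hsv[...,2]>60)).astype(np.uint8);r=np.zeros_like(m);r[178:216,222:258]=m[178:216,222:258]
ys,xs=np.nonzero(r);print(len(xs),xs.mean(),ys.mean(),cv2.minAreaRect(np.c_[xs,ys].astype(np.float32)))
E
```

```text
[0.55817395 0.23360244 0.059     ]
[ 0.55854785 -0.19836763  0.125     ]
[ 0.57653362 -0.29070016  0.094     ]
57 236.21052631578948 194.78947368421052 ((236.35296630859375, 194.58824157714844), (3.8805696964263916, 15.522278785705566), 14.03624439239502)
```

View pics/c1.png

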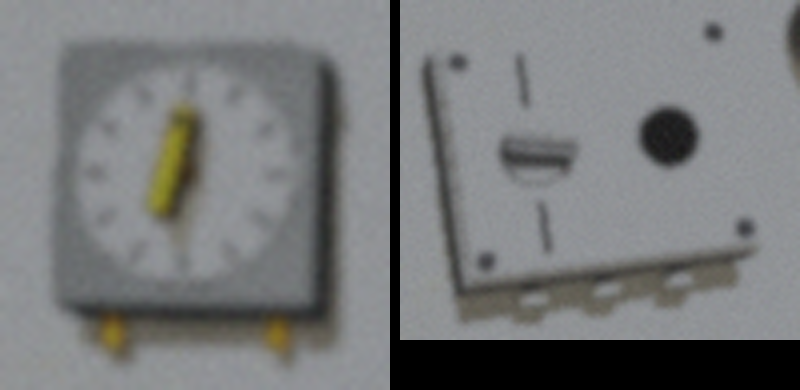

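The crop confirms both. The grey timer's brass key has its dotted arm towards the top of the image, tilted clockwise by about 0.25 rad. The cover has a slot running roughly left-right, index lines running roughly up-down, and a black pad at (437,188). I'll move above the timer.

```bash
for i in 1 2 3; do python3 -m crank '[{"x":3.3,"y":-3.5},{"x":3.3,"y":-3.5},{"x":3.3,"y":-3.5},{"x":3.3,"y":-3.5},{"x":3.3,"y":-3.5}]' ; done; python3 -m crank '[{"x":3.3,"y":-3.5},{"x":3.3,"y":-3.5},{"x":3.3,"y":-3.5},{},{}]' 
for i in 1 2 3; do python3 -m crank '[{"turn":-0.14},{"turn":-0.14},{"turn":-0.14},{"turn":-0.14},{"turn":-0.14}]'; done
python3 -m crank '[{"turn":-0.14},{"turn":-0.14},{"turn":-0.14},{},{}]'; python3 - <<'E'
from h import *
im,d,cm=grab("wrist","pics/w1.png")
s=manip.state();print(s['tool_pos'],s['tool_rot'],s['joint_pos'])
E
```

```text
[ 0.22461329 -0.58273111  0.23035333] [-7.72466765e-04  9.83137036e-01  1.82868721e-01 -4.79661075e-05] [-1.32199062e+00  5.31890392e-02  1.61398215e+00  4.48892615e-06
  1.47596937e+00 -1.19002006e-01]schema error: expected keys x, y, z, turn
schema error: expected keys x, y, z, turn
schema error: expected keys x, y, z, turn
schema error: expected keys x, y, z, turn
schema error: expected keys x, y, z, turn
schema error: expected keys x, y, z, turn
schema error: expected keys x, y, z, turn
schema error: expected keys x, y, z, turn
```

View pics/w1.png

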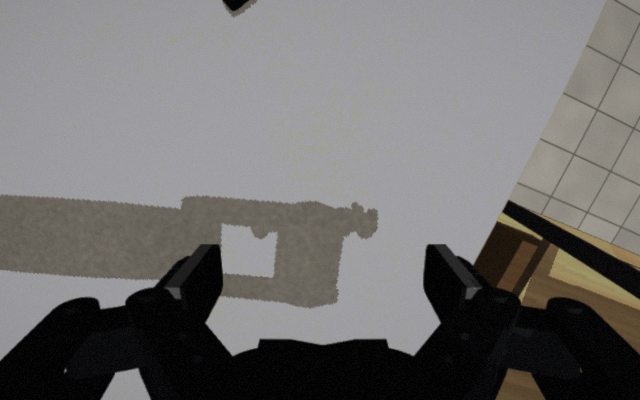

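The rows were refused because every key is required, so the arm has not moved. The wrist view shows bare table between the fingers, with the pads at (205,285) and (445,285). I'll resend the rows with all keys.

```bash
for i in 1 2 3; do python3 -m crank '[{"x":3.3,"y":-3.5,"z":0,"turn":0},{"x":3.3,"y":-3.5,"z":0,"turn":0},{"x":3.3,"y":-3.5,"z":0,"turn":0},{"x":3.3,"y":-3.5,"z":0,"turn":0},{"x":3.3,"y":-3.5,"z":0,"turn":0}]' ; done; python3 -m crank '[{"x":3.3,"y":-3.5,"z":0,"turn":0},{"x":3.3,"y":-3.5,"z":0,"turn":0},{"x":3.3,"y":-3.5,"z":0,"turn":0},{"x":0,"y":0,"z":0,"turn":0},{"x":0,"y":0,"z":0,"turn":0}]' 
for i in 1 2 3; do python3 -m crank '[{"x":0,"y":0,"z":0,"turn":-0.14},{"x":0,"y":0,"z":0,"turn":-0.14},{"x":0,"y":0,"z":0,"turn":-0.14},{"x":0,"y":0,"z":0,"turn":-0.14},{"x":0,"y":0,"z":0,"turn":-0.14}]'; done
python3 -m crank '[{"x":0,"y":0,"z":0,"turn":-0.14},{"x":0,"y":0,"z":0,"turn":-0.14},{"x":0,"y":0,"z":0,"turn":-0.14},{"x":0,"y":0,"z":0,"turn":0},{"x":0,"y":0,"z":0,"turn":0}]'; python3 - <<'E'
from h import *
im,d,cm=grab("wrist","pics/w2.png")
np.save("pics/w2_T.npy",cm["world_to_cam"])
s=manip.state();print(s['tool_pos'],s['tool_rot'],s['joint_pos'])
E
```

```text
time: 0.65
tool_pos: [0.316, -0.3586, 0.2309]
tool_rot: [-0.0, 0.983, 0.183, 0.0]
contact_force: [0.5, 0.6, 1.2]
gripper_width: 1.0
grasp_force: 0.0
time: 1.15
tool_pos: [0.407, -0.136, 0.2312]
tool_rot: [0.0, 0.983, 0.183, 0.0]
contact_force: [1.5, -0.7, 0.5]
gripper_width: 0.997
grasp_force: 0.0
time: 1.65
tool_pos: [0.498, 0.0868, 0.2311]
tool_rot: [0.0, 0.983, 0.183, 0.0]
contact_force: [1.4, -0.9, 0.6]
gripper_width: 0.993
grasp_force: 0.0
time: 2.15
tool_pos: [0.5522, 0.2191, 0.2304]
tool_rot: [0.0, 0.983, 0.184, -0.001]
contact_force: [-1.0, -0.6, 1.0]
gripper_width: 1.001
grasp_force: 0.0
time: 2.65
tool_pos: [0.5521, 0.2167, 0.2314]
tool_rot: [0.0, 0.86, 0.511, -0.0]
contact_force: [-0.1, 0.2, 0.0]
gripper_width: 0.998
grasp_force: 0.0
time: 3.15
tool_pos: [0.5521, 0.2166, 0.2314]
tool_rot: [0.0, 0.633, 0.774, -0.0]
contact_force: [-0.3, 0.5, 0.0]
gripper_width: 1.002
grasp_force: 0.0
time: 3.65
tool_pos: [0.5521, 0.2166, 0.2314]
tool_rot: [0.0, 0.329, 0.944, -0.0]
contact_force: [0.5, 0.8, 0.1]
gripper_width: 0.999
grasp_force: 0.0
time: 4.15
tool_pos: [0.5523, 0.2173, 0.2315]
tool_rot: [0.0, 0.129, 0.992, -0.0]
contact_force: [-0.1, 0.3, 0.6]
gripper_width: 0.999
grasp_force: 0.0
[0.55233248 0.21745361 0.23143085] [ 7.08695910e-05  1.28315281e-01  9.91733424e-01 -6.67085468e-06] [ 2.49766308e-01 -2.13431481e-02  1.68755780e+00 -6.50625220e-05
  1.47525122e+00 -1.06368375e+00]
```

View pics/w2.png

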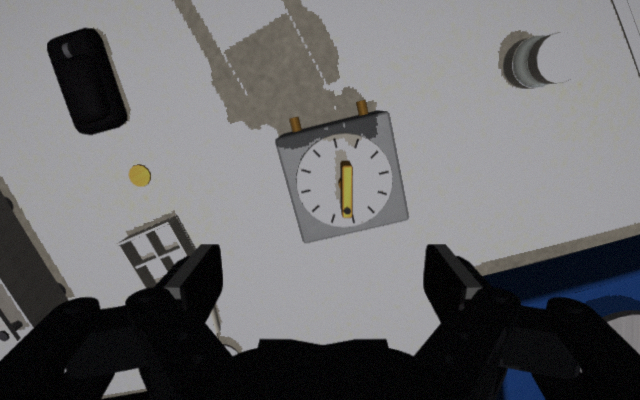

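The wrist view shows the grey timer, with its dial at (344,180), the brass wing running from (347,162) to (347,215) and the dark dot at (347,211). The wing already runs along tool x. I'll measure it from depth.

```bash
cat >> h.py <<'E'
def cloud(d,cm,mask):
    ys,xs=np.nonzero(mask&(d>0));K=np.array(cm["mtx"]);T=np.array(cm["world_to_cam"])
    u=cv2.undistortPoints(np.c_[xs,ys].astype(np.float64)[:,None],K,np.array([cm["k1"],0,0,0.]))[:,0]
    c=np.c_[u,np.ones(len(u))]*d[ys,xs][:,None]
    return (c-T[:3,3])@T[:3,:3]
def rect(P):
    (c,s,a)=cv2.minAreaRect((P[:,:2]*1000).astype(np.float32));b=cv2.boxPoints((c,s,a))
    e=[b[1]-b[0],b[2]-b[1]];e=max(e,key=np.linalg.norm);return np.array(c)/1000,s,np.arctan2(e[1],e[0])
def totool(dw):
    q=manip.state()['tool_rot'];from scipy.spatial.transform import Rotation as R
    return R.from_quat([q[1],q[2],q[3],q[0]]).inv().apply(dw)*100
E
python3 - <<'E'
from h import *
im=cv2.imread("pics/w2.png");d=np.load("pics/w2_d.npy");cm=manip.camera_model("wrist");cm["world_to_cam"]=np.load("pics/w2_T.npy")
roi=np.zeros(d.shape,bool);roi[115:240,280:405]=1
P=cloud(d,cm,roi);z=P[:,2]
print(np.histogram(z,np.arange(0,.12,.005)))
top=P[(z>.092)&(z<.108)];print('wing',len(top),rect(top),top.mean(0),np.median(top[:,2]))
box=P[(z>.045)&(z<.0575)]
print('all box',rect(P[(z>.04)&(z<.064)]))
gray=cv2.cvtColor(im,cv2.COLOR_BGR2GRAY);hsv=cv2.cvtColor(im,cv2.COLOR_BGR2HSV)
m=((gray>150)&roi).astype(np.uint8)
n,l,st,ce=cv2.connectedComponentsWithStats(m);
for i in range(1,n):
  if 2000<st[i,4]: print(st[i],ce[i])
y=(roi&(hsv[...,1]>120)&(hsv[...,0]>12)&(hsv[...,0]<35)&(hsv[...,2]>150)); y[:140]=0
ys,xs=np.nonzero(y);r=cv2.minAreaRect(np.c_[xs,ys].astype(np.float32));print(r,onz("wrist",r[0],.099,cm))
for p in ((347,162),(347,217)):print(onz("wrist",p,.099,cm))
# dial by hull of white near
m=((gray>140)&roi).astype(np.uint8);m=cv2.morphologyEx(m,cv2.MORPH_CLOSE,np.ones((3,3)))
for c in cv2.findContours(m,cv2.RETR_EXTERNAL,2)[0]:
  if cv2.contourArea(c)>1500: e=cv2.fitEllipse(cv2.convexHull(c));print(e,onz("wrist",e[0],.059,cm))
print(manip.state()['tool_pos'])
E
```

```text
(array([1319,   15,   21,   20,  131,   62,   22,   26,   37,   24, 3156,
       7937,  450,    4,   27,   16,   18,   19,   47,  533,   18,    0,
          0]), array([0.   , 0.005, 0.01 , 0.015, 0.02 , 0.025, 0.03 , 0.035, 0.04 ,
       0.045, 0.05 , 0.055, 0.06 , 0.065, 0.07 , 0.075, 0.08 , 0.085,
       0.09 , 0.095, 0.1  , 0.105, 0.11 , 0.115]))
wing 565 (array([0.56380731, 0.23538298]), (9.105562210083008, 45.05949020385742), np.float32(-0.2324694)) [0.56227305 0.2356216  0.09838382] 0.09857457567574948
all box (array([0.56363672, 0.23532343]), (110.46941375732422, 109.49999237060547), np.float32(1.5499057))
[ 297  138   95   89 5112] [344.18055556 180.98474178]
((347.0, 191.5), (49.0, 8.0), 90.0) [0.56328464 0.23560377 0.099     ]
[0.53904547 0.24153    0.099     ]
[0.58515998 0.23027187 0.099     ]
((344.07025146484375, 180.41647338867188), (91.55602264404297, 95.94637298583984), 76.04736328125) [0.56280023 0.2356935  0.059     ]
[0.55233248 0.21745361 0.23143085]
```

```bash
python3 -m crank '[{"x":-0.6,"y":2,"z":0,"turn":-0.02},{"x":0,"y":0,"z":4,"turn":0},{"x":0,"y":0,"z":4,"turn":0},{"x":0,"y":0,"z":0,"turn":0},{"x":0,"y":0,"z":0,"turn":0}]' 60
python3 -m crank '[{"x":0,"y":0,"z":3,"turn":0},{"x":0,"y":0,"z":3,"turn":0},{"x":0,"y":0,"z":2.4,"turn":0},{"x":0,"y":0,"z":0,"turn":0},{"x":0,"y":0,"z":0,"turn":0}]'
python3 -m crank '[{"x":0,"y":0,"z":0,"turn":0},{"x":0,"y":0,"z":0,"turn":0},{"x":0,"y":0,"z":0,"turn":0},{"x":0,"y":0,"z":0,"turn":0},{"x":0,"y":0,"z":0,"turn":0}]' 0
python3 -m crank '[{"x":0,"y":0,"z":0,"turn":0},{"x":0,"y":0,"z":0,"turn":0},{"x":0,"y":0,"z":0,"turn":0},{"x":0,"y":0,"z":0,"turn":0},{"x":0,"y":0,"z":0,"turn":0}]' 0
```

```text
time: 4.7
tool_pos: [0.5628, 0.2358, 0.151]
tool_rot: [-0.001, 0.117, 0.993, -0.0]
contact_force: [0.3, -0.3, 1.1]
gripper_width: 0.599
grasp_force: 0.0
time: 5.2
tool_pos: [0.5649, 0.2365, 0.07]
tool_rot: [0.002, 0.117, 0.993, 0.001]
contact_force: [0.8, -0.1, 0.5]
gripper_width: 0.597
grasp_force: 0.0
time: 5.7
tool_pos: [0.5643, 0.2352, 0.0694]
tool_rot: [0.001, 0.117, 0.993, -0.001]
contact_force: [-2.4, -4.4, 4.9]
gripper_width: 0.093
grasp_force: 61.9
time: 6.2
tool_pos: [0.5643, 0.2352, 0.0693]
tool_rot: [0.001, 0.117, 0.993, -0.001]
contact_force: [-1.1, -4.0, 6.5]
gripper_width: 0.093
grasp_force: 61.9
```

```bash
for i in 1 2 3; do python3 -m crank '[{"x":0,"y":0,"z":0,"turn":0.12},{"x":0,"y":0,"z":0,"turn":0.12},{"x":0,"y":0,"z":0,"turn":0.12},{"x":0,"y":0,"z":0,"turn":0.12},{"x":0,"y":0,"z":0,"turn":0.12}]'; done
python3 - <<'E'
from h import *
s=manip.state();q=s['tool_rot'];print(2*np.arctan2(q[2],q[1]),s['ft_torque'],s['joint_pos'])
E
```

```text
time: 6.7
tool_pos: [0.5643, 0.2352, 0.0694]
tool_rot: [0.001, 0.407, 0.913, -0.001]
contact_force: [-2.1, -4.5, 6.3]
gripper_width: 0.093
grasp_force: 61.8
time: 7.2
tool_pos: [0.5642, 0.2352, 0.0694]
tool_rot: [0.001, 0.659, 0.752, -0.0]
contact_force: [-1.6, -4.2, 5.3]
gripper_width: 0.087
grasp_force: 61.8
time: 7.7
tool_pos: [0.5642, 0.2352, 0.0694]
tool_rot: [0.001, 0.852, 0.524, 0.0]
contact_force: [-2.7, -4.0, 6.4]
gripper_width: 0.095
grasp_force: 61.8
1.1034273905301093 [-0.7214021   0.44956852  0.16869459] [ 0.27438771  0.17035179  1.76963184 -0.00258066  1.20080502  0.74268887]
```

```bash
python3 -m crank '[{"x":0,"y":0,"z":0,"turn":0.12},{"x":0,"y":0,"z":0,"turn":0.12},{"x":0,"y":0,"z":0,"turn":0.12},{"x":0,"y":0,"z":0,"turn":0.12},{"x":0,"y":0,"z":0,"turn":0.12}]'
python3 -m crank '[{"x":0,"y":0,"z":0,"turn":0.1},{"x":0,"y":0,"z":0,"turn":0.05},{"x":0,"y":0,"z":0,"turn":0.03},{"x":0,"y":0,"z":0,"turn":0},{"x":0,"y":0,"z":0,"turn":0}]'
python3 - <<'E'
from h import *
s=manip.state();q=s['tool_rot'];print(2*np.arctan2(q[2],q[1]),s['ft_torque'],s['joint_pos'])
E
```

```text
time: 8.2
tool_pos: [0.5641, 0.2352, 0.0694]
tool_rot: [0.001, 0.968, 0.249, 0.0]
contact_force: [-1.9, -4.1, 5.3]
gripper_width: 0.096
grasp_force: 61.8
time: 8.7
tool_pos: [0.5641, 0.2353, 0.0694]
tool_rot: [0.001, 0.987, 0.163, 0.0]
contact_force: [-1.7, -4.9, 6.8]
gripper_width: 0.093
grasp_force: 61.8
0.3277910046266315 [-0.6830307   0.52373733 -0.08962115] [ 0.27438801  0.17033807  1.76969796 -0.00228041  1.20079358  1.51821716]
```

```bash
python3 -m crank '[{"x":0,"y":0,"z":0,"turn":0.04},{"x":0,"y":0,"z":0,"turn":0},{"x":0,"y":0,"z":0,"turn":0},{"x":0,"y":0,"z":0,"turn":0},{"x":0,"y":0,"z":0,"turn":0}]'
python3 - <<'E'
from h import *
s=manip.state();q=s['tool_rot'];print(2*np.arctan2(q[2],q[1]),s['ft_torque'])
E
python3 -m crank '[{"x":0,"y":0,"z":0,"turn":0.04},{"x":0,"y":0,"z":0,"turn":0},{"x":0,"y":0,"z":0,"turn":0},{"x":0,"y":0,"z":0,"turn":0},{"x":0,"y":0,"z":0,"turn":0}]'
python3 - <<'E'
from h import *
s=manip.state();q=s['tool_rot'];print(2*np.arctan2(q[2],q[1]),s['ft_torque'])
E
```

```text
time: 9.2
tool_pos: [0.5641, 0.2352, 0.0694]
tool_rot: [0.001, 0.989, 0.145, 0.001]
contact_force: [-2.3, -3.7, 6.7]
gripper_width: 0.092
grasp_force: 66.8
0.29015986781930797 [-0.66340065  0.41123992  0.70156995]
time: 9.7
tool_pos: [0.5641, 0.2352, 0.0694]
tool_rot: [0.002, 0.992, 0.126, 0.001]
contact_force: [-2.2, -4.5, 6.2]
gripper_width: 0.092
grasp_force: 82.3
0.2521172857082063 [-0.70128055  0.51151004  1.29359969]
```

```bash
python3 -m crank '[{"x":0,"y":0,"z":0,"turn":-0.06},{"x":0,"y":0,"z":0,"turn":0},{"x":0,"y":0,"z":0,"turn":0},{"x":0,"y":0,"z":0,"turn":0},{"x":0,"y":0,"z":0,"turn":0}]'
python3 -m crank '[{"x":0,"y":0,"z":0,"turn":0},{"x":0,"y":0,"z":0,"turn":0},{"x":0,"y":0,"z":0,"turn":0},{"x":0,"y":0,"z":0,"turn":0},{"x":0,"y":0,"z":0,"turn":0}]' 60
python3 -m crank '[{"x":0,"y":0,"z":-3,"turn":0},{"x":0,"y":0,"z":-4,"turn":0},{"x":0,"y":0,"z":-5,"turn":0},{"x":0,"y":0,"z":-4,"turn":0},{"x":0,"y":0,"z":0,"turn":0}]'
python3 - <<'E'
from h import *
im,d,cm=grab("wrist","pics/w3.png")
gray=cv2.cvtColor(im,cv2.COLOR_RGB2GRAY)
K=cloud(d,cm,np.ones(d.shape,bool));k=K[(K[:,2]>.092)&(K[:,2]<.106)&(np.abs(K[:,0]-.563)<.04)&(np.abs(K[:,1]-.2355)<.04)]
print(len(k),rect(k))
E
```

```text
time: 10.2
tool_pos: [0.5641, 0.2353, 0.0694]
tool_rot: [0.001, 0.988, 0.154, 0.001]
contact_force: [-2.3, -4.1, 6.4]
gripper_width: 0.093
grasp_force: 62.7
time: 10.7
tool_pos: [0.5632, 0.2362, 0.0671]
tool_rot: [-0.0, 0.988, 0.153, -0.0]
contact_force: [-0.4, -0.5, -0.4]
gripper_width: 0.602
grasp_force: 0.0
time: 11.2
tool_pos: [0.567, 0.2373, 0.2362]
tool_rot: [-0.001, 0.988, 0.153, 0.007]
contact_force: [0.6, -0.1, 0.6]
gripper_width: 0.605
grasp_force: 0.0
543 (array([0.56446454, 0.23549733]), (44.57559585571289, 8.70005989074707), np.float32(0.30931872))
```

The key measures 2.81 rad, so it is fully wound. Next is the fastener.

```bash
python3 -m crank '[{"x":-1.5,"y":4.5,"z":0,"turn":0},{"x":-1.5,"y":4.5,"z":0,"turn":0},{"x":-1.5,"y":4.5,"z":0,"turn":0},{"x":-1.5,"y":4.5,"z":0,"turn":0},{"x":-1.5,"y":4.5,"z":0,"turn":0}]' 60
python3 -m crank '[{"x":-1.5,"y":4.5,"z":0,"turn":0},{"x":-1.5,"y":4.5,"z":0,"turn":0},{"x":-1.5,"y":4.5,"z":0,"turn":0},{"x":-1.8,"y":4.5,"z":0,"turn":0},{"x":0,"y":0,"z":0,"turn":0}]'
python3 -m crank '[{"x":0,"y":0,"z":0,"turn":-0.13},{"x":0,"y":0,"z":0,"turn":-0.13},{"x":0,"y":0,"z":0,"turn":-0.13},{"x":0,"y":0,"z":0,"turn":-0.13},{"x":0,"y":0,"z":0,"turn":-0.13}]'
python3 -m crank '[{"x":0,"y":0,"z":0,"turn":-0.13},{"x":0,"y":0,"z":0,"turn":-0.13},{"x":0,"y":0,"z":0,"turn":-0.13},{"x":0,"y":0,"z":0,"turn":-0.13},{"x":0,"y":0,"z":0,"turn":0}]'
python3 - <<'E'
from h import *
im,d,cm=grab("wrist","pics/w4.png");np.save("pics/w4_T.npy",cm["world_to_cam"])
s=manip.state();q=s['tool_rot'];print(s['tool_pos'],2*np.arctan2(q[2],q[1]),s['joint_pos'])
P=cloud(d,cm,np.ones(d.shape,bool));k=P[(np.abs(P[:,0]-.5585)<.06)&(np.abs(P[:,1]+.198)<.06)]
w=k[(k[:,2]>.117)&(k[:,2]<.132)];print('wing',len(w),rect(w),np.median(w[:,2]))
c=P[(P[:,2]>.085)&(P[:,2]<.097)&(np.hypot(P[:,0]-.567,P[:,1]+.245)<.16)];print('cover',len(c),rect(c),np.median(c[:,2]))
E
```

```text
time: 11.75
tool_pos: [0.5587, -0.0026, 0.225]
tool_rot: [-0.0, 0.988, 0.153, -0.002]
contact_force: [0.8, -0.2, -0.1]
gripper_width: 0.602
grasp_force: 0.0
time: 12.25
tool_pos: [0.5529, -0.1963, 0.2249]
tool_rot: [-0.0, 0.989, 0.15, -0.002]
contact_force: [-0.1, 1.3, -0.1]
gripper_width: 0.599
grasp_force: 0.0
time: 12.75
tool_pos: [0.5538, -0.1904, 0.2252]
tool_rot: [-0.001, 0.886, 0.463, -0.001]
contact_force: [0.6, -0.7, 0.2]
gripper_width: 0.602
grasp_force: 0.0
time: 13.25
tool_pos: [0.5539, -0.1905, 0.2254]
tool_rot: [-0.001, 0.739, 0.674, -0.0]
contact_force: [-0.5, -0.6, 0.3]
gripper_width: 0.599
grasp_force: 0.0
[ 0.55396809 -0.19067269  0.22563519] 1.4758452779677487 [-4.58587030e-01 -3.43680776e-02  1.71002890e+00  2.13245137e-04
  1.46858687e+00 -3.63658020e-01]
wing 918 (array([ 0.56533002, -0.20082974]), (45.41844940185547, 11.610121726989746), np.float32(1.485399)) 0.1247745902507084
cover 29875 (array([ 0.57036066, -0.24671194]), (154.66433715820312, 194.8968963623047), np.float32(-1.4498513)) 0.09104877057871488
```

View pics/w4.png

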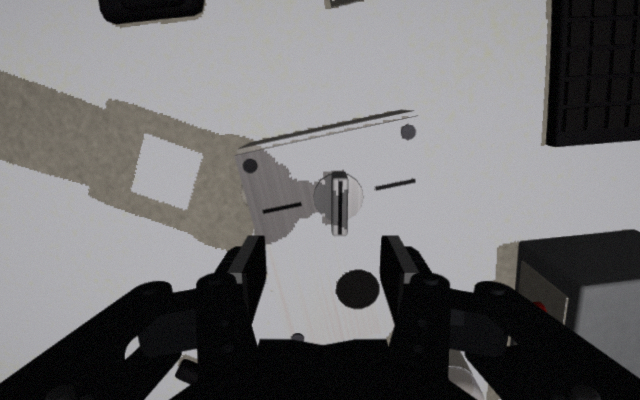

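The wrist view shows the fastener wing at (340,203) running almost along tool x, the index lines at (282,208) and (395,184), and the pad at (357,289). The fastener measures about 0.21 rad, so it needs about 1.36 rad clockwise.

```bash
python3 -m crank '[{"x":-1,"y":1.2,"z":0,"turn":-0.01},{"x":0,"y":0,"z":3,"turn":0},{"x":0,"y":0,"z":3,"turn":0},{"x":0,"y":0,"z":0,"turn":0},{"x":0,"y":0,"z":0,"turn":0}]' 60
python3 -m crank '[{"x":0,"y":0,"z":2.5,"turn":0},{"x":0,"y":0,"z":2,"turn":0},{"x":0,"y":0,"z":1.8,"turn":0},{"x":0,"y":0,"z":0,"turn":0},{"x":0,"y":0,"z":0,"turn":0}]'
python3 -m crank '[{"x":0,"y":0,"z":0,"turn":0},{"x":0,"y":0,"z":0,"turn":0},{"x":0,"y":0,"z":0,"turn":0},{"x":0,"y":0,"z":0,"turn":0},{"x":0,"y":0,"z":0,"turn":0}]' 0
python3 -m crank '[{"x":0,"y":0,"z":0,"turn":0},{"x":0,"y":0,"z":0,"turn":0},{"x":0,"y":0,"z":0,"turn":0},{"x":0,"y":0,"z":0,"turn":0},{"x":0,"y":0,"z":0,"turn":0}]' 0
python3 - <<'E'
from h import *
s=manip.state();q=s['tool_rot'];print(s['tool_pos'],2*np.arctan2(q[2],q[1]),s['contact_force'])
E
```

```text
time: 13.8
tool_pos: [0.565, -0.2022, 0.1665]
tool_rot: [-0.001, 0.736, 0.677, -0.0]
contact_force: [0.5, 0.5, 0.1]
gripper_width: 0.598
grasp_force: 0.0
time: 14.3
tool_pos: [0.5664, -0.2031, 0.1061]
tool_rot: [0.001, 0.736, 0.677, 0.0]
contact_force: [0.7, -0.0, 0.6]
gripper_width: 0.594
grasp_force: 0.0
time: 14.8
tool_pos: [0.5654, -0.2031, 0.1047]
tool_rot: [0.0, 0.736, 0.677, -0.0]
contact_force: [-2.6, -0.6, 1.9]
gripper_width: 0.123
grasp_force: 62.9
time: 15.3
tool_pos: [0.5655, -0.203, 0.1047]
tool_rot: [0.0, 0.736, 0.677, -0.0]
contact_force: [-5.7, -1.5, 5.5]
gripper_width: 0.124
grasp_force: 63.4
[ 0.56545879 -0.20304966  0.10470558] 1.487734337918941 [-5.69696987 -1.5202156   5.45462673]
```

```bash
python3 -m crank '[{"x":0,"y":0,"z":0,"turn":0.13},{"x":0,"y":0,"z":0,"turn":0.13},{"x":0,"y":0,"z":0,"turn":0.13},{"x":0,"y":0,"z":0,"turn":0.13},{"x":0,"y":0,"z":0,"turn":0.13}]'
python3 -m crank '[{"x":0,"y":0,"z":0,"turn":0.13},{"x":0,"y":0,"z":0,"turn":0.13},{"x":0,"y":0,"z":0,"turn":0.13},{"x":0,"y":0,"z":0,"turn":0.13},{"x":0,"y":0,"z":0,"turn":0.13}]'
python3 -m crank '[{"x":0,"y":0,"z":0,"turn":0.07},{"x":0,"y":0,"z":0,"turn":0},{"x":0,"y":0,"z":0,"turn":0},{"x":0,"y":0,"z":0,"turn":0},{"x":0,"y":0,"z":0,"turn":0}]'
python3 - <<'E'
from h import *
s=manip.state();q=s['tool_rot'];print(s['tool_pos'],2*np.arctan2(q[2],q[1]),s['ft_torque'],s['joint_pos'])
E
```

```text
time: 15.8
tool_pos: [0.5648, -0.2028, 0.1047]
tool_rot: [-0.0, 0.914, 0.405, -0.001]
contact_force: [-7.5, -1.0, 7.7]
gripper_width: 0.119
grasp_force: 63.7
time: 16.3
tool_pos: [0.5643, -0.2022, 0.1036]
tool_rot: [-0.001, 0.996, 0.091, -0.002]
contact_force: [-6.7, 0.0, 1.2]
gripper_width: 0.122
grasp_force: 63.0
time: 16.8
tool_pos: [0.5643, -0.2021, 0.1032]
tool_rot: [-0.001, 0.998, 0.059, -0.002]
contact_force: [-5.1, -0.9, 3.3]
gripper_width: 0.126
grasp_force: 63.0
[ 0.56430848 -0.20212433  0.10323894] 0.1179350826097809 [-0.12883469  0.94136213 -0.12735324] [-4.67932106e-01  1.06207851e-01  1.77833823e+00 -2.62708530e-04
  1.26055048e+00  9.85009780e-01]
```

Aligned by tool heading (0.118). I'll release, lift and check it with the camera.

```bash
python3 -m crank '[{"x":0,"y":0,"z":0,"turn":0},{"x":0,"y":0,"z":0,"turn":0},{"x":0,"y":0,"z":0,"turn":0},{"x":0,"y":0,"z":0,"turn":0},{"x":0,"y":0,"z":0,"turn":0}]' 60
python3 -m crank '[{"x":0,"y":0,"z":-2,"turn":0},{"x":0,"y":0,"z":-4,"turn":0},{"x":0,"y":0,"z":-4,"turn":0},{"x":0,"y":0,"z":-1,"turn":0},{"x":0,"y":0,"z":0,"turn":0}]'
python3 -m crank '[{"x":-2,"y":0,"z":0,"turn":0},{"x":-2,"y":0,"z":0,"turn":0},{"x":0,"y":0,"z":0,"turn":0},{"x":0,"y":0,"z":0,"turn":0},{"x":0,"y":0,"z":0,"turn":0}]'
python3 - <<'E'
from h import *
im,d,cm=grab("wrist","pics/w5.png")
s=manip.state();q=s['tool_rot'];print(s['tool_pos'],2*np.arctan2(q[2],q[1]))
P=cloud(d,cm,np.ones(d.shape,bool));k=P[(np.abs(P[:,0]-.565)<.06)&(np.abs(P[:,1]+.2015)<.04)]
w=k[(k[:,2]>.117)&(k[:,2]<.132)];print('wing',len(w),rect(w),np.median(w[:,2]))
c=P[(P[:,2]>.085)&(P[:,2]<.097)&(np.hypot(P[:,0]-.567,P[:,1]+.245)<.14)];print('cover',len(c),rect(c),np.median(c[:,2]))
gray=cv2.cvtColor(im,cv2.COLOR_RGB2GRAY)
p=proj("wrist",[.5758,-.2914,.094],cm);print(p)
x,y=p.astype(int);x0,y0=max(x-45,0),max(y-45,0)
m=(gray[y0:y+45,x0:x+45]<60).astype(np.uint8)
n,l,st,ce=cv2.connectedComponentsWithStats(m)
for i in range(1,n):
  if st[i,4]>150:print(st[i],onz("wrist",ce[i]+[x0,y0],.094,cm))
E
```

```text
time: 17.3
tool_pos: [0.5657, -0.2027, 0.1043]
tool_rot: [-0.0, 0.998, 0.059, 0.0]
contact_force: [-0.7, 0.3, 0.7]
gripper_width: 0.598
grasp_force: 0.0
time: 17.8
tool_pos: [0.5669, -0.2033, 0.2172]
tool_rot: [0.001, 0.998, 0.059, 0.002]
contact_force: [-0.3, 0.2, 0.7]
gripper_width: 0.602
grasp_force: 0.0
time: 18.3
tool_pos: [0.526, -0.2072, 0.2133]
tool_rot: [-0.0, 0.998, 0.059, -0.0]
contact_force: [-0.2, -0.0, 0.1]
gripper_width: 0.604
grasp_force: 0.0
[ 0.52613453 -0.20724011  0.21353897] 0.11809726462981424
wing 1178 (array([ 0.56494867, -0.20136937]), (45.666961669921875, 11.75548267364502), np.float32(0.12368394)) 0.12491577727343808
cover 47861 (array([ 0.57058752, -0.24656519]), (155.08273315429688, 195.29794311523438), np.float32(-1.4527372)) 0.09105161023317021
[439.15235725 138.18225692]
[  19   20   51   50 1953] [ 0.57617132 -0.29031556  0.094     ]
```

View pics/w5.png

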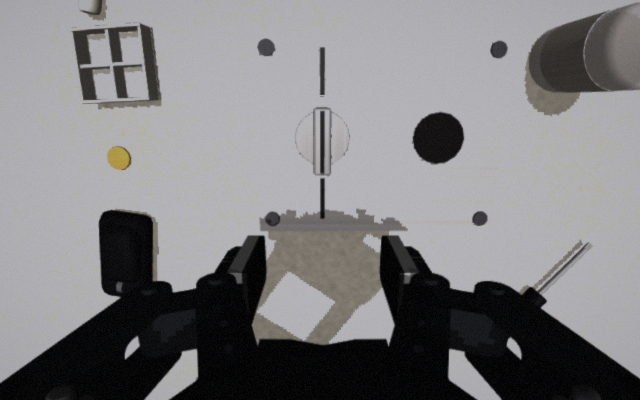

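The slot at (322,140) is exactly in line with the index lines at (322,70) and (322,198). The pad is at (438,138) and the flask is nearby at about (560,70). I'll check the flask clearance.

```bash
python3 - <<'E'
from h import *
cm=manip.camera_model("wrist");d=np.load("pics/w5_d.npy");roi=np.zeros(d.shape,bool);roi[:120,510:]=1
P=cloud(d,cm,roi);print('w',len(P),np.histogram(P[:,2],np.arange(0,.2,.02))[0])
k=P[P[:,2]>.02];print(k[:,:2].min(0),k[:,:2].max(0))
cm=manip.camera_model("top");d=np.load("pics/top_d.npy");roi=np.zeros(d.shape,bool);roi[130:190,455:510]=1
P=cloud(d,cm,roi);k=P[P[:,2]>.03];print(len(k),k.min(0),k.max(0));print(cv2.minEnclosingCircle((k[:,:2]*1000).astype(np.float32)))
for z in(.04,.08,.12,.15): q=k[k[:,2]>z];print(z,len(q),q[:,:2].min(0),q[:,:2].max(0))
t=np.array([.576,-.2905,.13]);s=manip.state();print(totool(t-s['tool_pos']))
E
```

```text
w 15545 [5728  812 1013 1245 1653 2519  108    0    0]
[ 0.63180417 -0.44013917] [ 0.69555192 -0.32986794]
699 [ 0.57344816 -0.45927168  0.03078983] [ 0.6935045  -0.33837504  0.17611301]
((633.476318359375, -387.955810546875), 76.26873779296875)
0.04 672 [ 0.57344816 -0.45927168] [ 0.6935045  -0.33837504]
0.08 540 [ 0.57344816 -0.45927168] [ 0.6935045  -0.33837504]
0.12 260 [ 0.64005414 -0.45107969] [ 0.68545241 -0.40748391]
0.15 113 [ 0.64849965 -0.44119344] [ 0.67637396 -0.41452189]
[3.97598849 8.86136901 8.34523784]
```

```bash
python3 -m crank '[{"x":1.3,"y":3,"z":0,"turn":0},{"x":1.3,"y":3,"z":0,"turn":0},{"x":1.4,"y":2.9,"z":0,"turn":0},{"x":0,"y":0,"z":0,"turn":0},{"x":0,"y":0,"z":0,"turn":0}]' 0
python3 -m crank '[{"x":0,"y":0,"z":4,"turn":0},{"x":0,"y":0,"z":4,"turn":0},{"x":0,"y":0,"z":2.3,"turn":0},{"x":0,"y":0,"z":0,"turn":0},{"x":0,"y":0,"z":0,"turn":0}]'
python3 -m crank '[{"x":0,"y":0,"z":0,"turn":0},{"x":0,"y":0,"z":0,"turn":0},{"x":0,"y":0,"z":0,"turn":0},{"x":0,"y":0,"z":0,"turn":0},{"x":0,"y":0,"z":0,"turn":0}]'
```

```text
time: 18.85
tool_pos: [0.5763, -0.2912, 0.2135]
tool_rot: [-0.001, 0.998, 0.059, -0.0]
contact_force: [-0.3, 0.6, -1.2]
gripper_width: -0.001
grasp_force: 0.0
time: 19.35
tool_pos: [0.576, -0.2904, 0.1118]
tool_rot: [-0.0, 0.998, 0.059, -0.0]
contact_force: [0.1, -0.2, 1.0]
gripper_width: 0.0
grasp_force: 0.0
time: 19.85
tool_pos: [0.5761, -0.2912, 0.1117]
tool_rot: [0.0, 0.998, 0.059, 0.0]
contact_force: [-0.4, -0.4, 0.1]
gripper_width: 0.001
grasp_force: 0.0
```

```bash
python3 -m crank '[{"x":0,"y":0,"z":0.6,"turn":0},{"x":0,"y":0,"z":0.6,"turn":0},{"x":0,"y":0,"z":0.6,"turn":0},{"x":0,"y":0,"z":0.4,"turn":0},{"x":0,"y":0,"z":0,"turn":0}]'
python3 -m crank '[{"x":0,"y":0,"z":0.4,"turn":0},{"x":0,"y":0,"z":0.4,"turn":0},{"x":0,"y":0,"z":0.4,"turn":0},{"x":0,"y":0,"z":0,"turn":0},{"x":0,"y":0,"z":0,"turn":0}]'
```

```text
time: 20.35
tool_pos: [0.5757, -0.291, 0.0889]
tool_rot: [-0.0, 0.998, 0.059, -0.0]
contact_force: [-2.0, 0.7, 3.2]
gripper_width: -0.001
grasp_force: 1.8
time: 20.85
tool_pos: [0.5762, -0.2912, 0.0789]
tool_rot: [0.0, 0.998, 0.059, -0.0]
contact_force: [-3.9, 3.7, 8.3]
gripper_width: -0.002
grasp_force: 4.3
```

```bash
python3 -m crank '[{"x":0,"y":0,"z":0.2,"turn":0},{"x":0,"y":0,"z":0.2,"turn":0},{"x":0,"y":0,"z":0.2,"turn":0},{"x":0,"y":0,"z":0,"turn":0},{"x":0,"y":0,"z":0,"turn":0}]'
```

```text
time: 21.35
tool_pos: [0.5763, -0.2914, 0.0778]
tool_rot: [-0.0, 0.998, 0.059, -0.001]
contact_force: [-15.0, 9.2, 30.0]
gripper_width: -0.001
grasp_force: 14.8
```

```bash
python3 -m crank '[{"x":0,"y":0,"z":0,"turn":0},{"x":0,"y":0,"z":0,"turn":0},{"x":0,"y":0,"z":0,"turn":0},{"x":0,"y":0,"z":0,"turn":0},{"x":0,"y":0,"z":0,"turn":0}]'
python3 - <<'E'
from h import *
im,d,cm=grab("top","pics/top2.png")
P=cloud(d,cm,np.ones(d.shape,bool))
L=(P[:,:2]-[.5705,-.2466])@np.array([[np.cos(.121),-np.sin(.121)],[np.sin(.121),np.cos(.121)]])
c=P[(np.abs(L[:,0])<.07)&(np.abs(L[:,1]-.055)<.035)]
print('z cover top',np.percentile(c[:,2],[10,50]))
im,d,cm=grab("wrist","pics/w6.png");P=cloud(d,cm,np.ones(d.shape,bool))
k=P[(np.abs(P[:,0]-.565)<.05)&(np.abs(P[:,1]+.2015)<.03)];print(np.median(k[:,2]))
w=k[(k[:,2]>.1)&(k[:,2]<.115)];print('wing',len(w),rect(w) if len(w)>20 else '')
k=P[(np.abs(P[:,0]-.563)<.04)&(np.abs(P[:,1]-.2355)<.04)&(P[:,2]>.092)];print('key pts',len(k))
E
```

```text
time: 21.85
tool_pos: [0.5763, -0.2913, 0.0778]
tool_rot: [-0.0, 0.998, 0.059, -0.001]
contact_force: [-14.1, 8.5, 28.6]
gripper_width: -0.001
grasp_force: 14.7
z cover top [0.07318141 0.07885146]
0.07573067939774743
wing 4505 (array([ 0.56575751, -0.20201021]), (46.300010681152344, 13.696240425109863), np.float32(0.1077296))
key pts 0
```

```bash
python3 -c "
from plant import manip
print(manip.job_done())"
```

```text
the job is handed in; nothing more can be done
None
```

The job is handed in with the key wound to its stop (about 2.8 rad), the fastener in line with the index lines, and the cover held home on its frame at about 29 N; the verdict was not reported back, and I did not re-measure the bystanders, though no move touched them.

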